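# Index the swivel fixture from its load station to the next station

## Task

The boxed unit is loaded in the indexing fixture, which is pinned at its load station. Draw the spring pin by its knob, swing the plate counter-clockwise (seen from above) and let the pin drop fully home into the next hole of the index ring, so that the fixture is locked there. Feel for the hole without forcing the pin or leaning hard on it, keep the unit seated in its nest, leave everything else on the bench alone, and finish clear of the fixture.

Things in the scene. Friction and masses are not known exactly. Their poses are not given: they have to be found in the camera images.
- stand: Indexing fixture screwed to the bench: round grey base, diameter 252 mm, 14 mm high; on it a flat steel index ring (outer diameter 228 mm, top face 24 mm above the bench) and above the ring an aluminium swivel plate that carries a grey box. Origin: centre of the underside, on the vertical swivel axis; z up; -x points from the axis to the load bush.
- load_hole (a point): Mouth of the load bush, 24 mm above the bench and 100 mm from the axis, where the pin starts: a steel bush with a 10 mm hole, in a wide window of the ring. The pin would fall into the window too; the window ends at most 0.61 rad counter-clockwise of this hole. From there on the ring's face is solid up to the next hole.
- ring_top (a point): Point on the axis, level with the ring's top face. Holes of 10 mm lie in the ring on a circle of 100 mm radius about it. The ring is clamped at an angle set anew for each job and not measured: its next hole lies somewhere from 0.80 to 1.30 rad (45 to 75 degrees) counter-clockwise of the load hole, so feel for it. The hole after that is at 1.84 rad or more.
- swivel (a joint): Angle of the swivel plate about the stand's axis, rad; 0 with the pin at the load bush, growing counter-clockwise seen from above; range -1.2 to 2.3. The knob stands 100 mm from the axis, in the direction of the stand's -x turned by this angle. It takes 1 to 2 N of push at the knob, 2 to 5 N with the pin pressing on the ring, and stays where it is left.
- plunger (a joint): Lift of the spring pin, m: 0 fully home in a hole (8 mm deep), about 0.007 with its tip on the ring's face, 0.013 at its upper stop. Pin 8 mm in diameter, round nose. The spring pushes it down with about 7 N when home, 11 N fully up. Drawn over 8 mm the plate swings freely; let go, it falls by its spring. Over 30 N on it harms the pin.
- pull_knob: Black round knob of the pin, on a lug of the swivel plate: diameter 26 mm, 20 mm high, axis vertical, free to spin; origin at its middle, 69 mm above the bench when the pin is home. Below it a steel housing (diameter 21 mm, nut 27 mm up to 45 mm above the bench; lug's top at 40 mm). Free to both sides along the circle; about 33 mm free between knob and box.
- boxed_unit: Grey cardboard box 103 x 119 x 43 mm, loose in a nest of four low corner angles on the swivel plate. Origin: centre of its underside, z up.
- nest (a point): Centre of the nest's floor on the swivel plate, on the swivel's axis, 42 mm above the bench.
- hex_key: Hex key with a handle, 33 x 94 x 12 mm, lying on the bench: a bystander. Origin: centre of its underside.
- marker_red: Felt marker, 14 x 131 x 14 mm, lying on the bench: a bystander. Origin: centre of its underside.
- tape_roll: Brown packing tape roll, 104 mm in diameter, 48 mm high, lying flat: a bystander. Origin: centre of its underside.

How it is judged (in metres and radians):
On the way, in this order (a step that is already met when the one before it is completed fails the run):
1. the pin is drawn clear of the load bush, with the plate still at the load station (value of joint plunger above 0.0083 m and value of joint swivel below 0.12 rad), for 0.05 s.
2. the plate has been swung off the load station, past the window, with the pin still up (value of joint plunger above 0.006 m and value of joint swivel above 0.55 rad), for 0.05 s.
At the end, for the whole second after the job is handed in: The pin is fully home (within 1.5 mm of its seat) in the first ring hole counter-clockwise of the load bush (plate at 0.7 to 1.4 rad), the plate is at rest, and the box sits flat in its nest (within 6 mm, 0.06 rad) (value of joint plunger below 0.0015 m and value of joint swivel between 0.7 and 1.4 rad and velocity of joint swivel between -0.05 and 0.05 rad/s and distance between boxed_unit and nest below 0.006 m and angle between boxed_unit's own z axis and vertical below 0.06 rad); the robot touches nothing.
It fails at once if the pin is forced: more than 30 N between the pin and the ring or bush (contact force between pull_knob and stand above 30 N).
It fails at once if the boxed unit is lifted, tipped or pushed out of its nest (distance between boxed_unit and nest above 0.012 m or angle between boxed_unit's own z axis and vertical above 0.15 rad).
It fails at once if a bystander on the bench is moved more than 20 mm (distance of any of hex_key, marker_red, tape_roll from where it was at the start of the episode above 0.02 m).
It also fails if it takes over 45 s, if anything falls off the work surface, if the arm or the gripper's body presses on something with over 40 N, if the wrist force passes 120 N, or if a joint passes its speed limit or range.

## Robot

A 6-joint arm with a two-finger parallel gripper is mounted at the origin on a cart in front of the work surface, level with it; the furniture and walls round the work are solid. World frame = base frame: x ahead of the robot, y to its left, z up, the work surface at z = 0. Lengths are in mm, angles in rad, forces in N, time in s.
With the tool pointing down it reaches from about 350 to 850 mm from the base axis. Payload 8.1 kg.
Tool frame: the origin (TCP) lies at the centre of the arm's flange, where the gripper is bolted on; the fingertips stand 186 mm ahead of it and the grasp point (between the pads) lies 167 mm ahead of it (robot.grasp_offset is the distance from the TCP to the grasp point, in mm); z points along the fingers, y is the direction in which the jaws open and shut (so a half turn about z gives the same grasp; the last joint's range is limited). The gripper opens to 93 mm and grips with 3 to 60 N. Pads are 15 mm wide; open, the fingers measure 128 mm over their backs; the gripper's body (75 mm by 188 mm) begins 65 mm behind the grasp point.
Start: joints at [1.227, 0.13, 1.488, -0, 1.523, -0.085], TCP at [153.531, 580.03, 404.735] pointing down, gripper open.
Joint ranges: [-2.96, 2.96], [-0.89, 2.26], [0.02, 2.5], [-1.34, 4.48], [0, 2.73], [-2.66, 2.66]. Speed limits (rad/s): [2.39, 2.39, 2.79, 3.14, 3.14, 3.14].

## Interface

Orientations are given as a 3x3 rotation matrix whose columns are the frame's x, y, z axes.
In Python, from workcell import robot gives the robot as it stands.
- The arm moves only by the tool move_arm, never from a script. Its argument "moves" is a list of rows, each an object with "dr": the turn, a rotation vector about the tool's x, y, z in rad, a list of three; "offset": the shift along the tool's x, y, z in mm, a list of three; "hand": the finger opening in mm, from 0 to 93. A call has 1 to 8 rows; each row shifts and turns the commanded pose from where the row before left it, along the tool's axes as they then stand; what a row does not reach is not made up. A row lasts 1/10 s, in which the tool goes at most 50 mm and 8.59 degrees, less where a joint would pass 70% of its speed; a pose out of reach is approached as far as the arm can. A call is refused whole if a number of a shift passes 50 or a number of a turn 0.15, either way. A call with a gripper value outside its range is refused whole. The fingers move at their own pace and stop on an object; "squeeze" is the grip in N (left out, the last holds). Time passes only in rows, so rows that do not move let the fingers close. It gives the time, the measured TCP pose, the force and the opening at its end, in the units of the state.
- robot.get_state(): the state, without advancing time (a new reading comes with each control period).
- robot.camera(name): name is "scene" or "top" or "wrist"; returns the picture (384x512x3 uint8, red, green, blue); there is no depth.
- robot.camera_info(name): a dict with "intrinsics" (3x3 intrinsics, pixels), "position" and "attitude" of the camera in the world. Camera axes: x right, y up, looking along -z (the intrinsics and any distortion apply to the point x, -y, -z); pixel columns grow to the right and rows downward; lengths in mm; the calibration is good to about 2 mm. A picture is of the moment at which its call begins: read the wrist's pose just before it. camera_info takes no time and is no camera call; for the wrist camera it gives the pose at the moment of the call.
- robot.hand_in(): hands the job in, once; it reports no verdict.
The state is a dict: "time": time; "joint_positions": joint angles; "dq": joint speeds; "joint_efforts": joint torques, N m; "ee_pos": TCP position; "tcp_rot": TCP orientation; "force": force on the tool from outside, world axes, zero at the start; "torque": the same for the moment, N m; "finger_gap": finger opening in mm.
Only numpy, scipy, OpenCV 4.12 (cv2) and the standard library are available. Lean on these libraries where they do the work, as an engineer would, in place of code of your own. Each camera call takes 0.05 s, during which the arm holds its last target.

## Working session

There is one attempt and no reset: what is moved stays moved. The work goes in short steps, Python scripts to look and compute and a tool call to move; the robot and the scene stay as the last step left them, time stands still between calls to the robot, and variables do not carry over. Pictures are saved under pics/ and viewed, and the job is handed in when it is done.

Besides the shell and the picture viewer there is one more tool, called after "Call:" by a JSON object that holds its "fn" and its "kwargs". move_arm: Moves the arm, as the interface text tells. Its arguments: {"type":"object","properties":{"moves":{"type":"array","items":{"type":"object","properties":{"dr":{"type":"array","items":{"type":"number"}},"offset":{"type":"array","items":{"type":"number"}},"hand":{"type":"number"}}}},"squeeze":{"type":"number"}},"required":["moves"]}

```bash
ls; mkdir -p pics
python3 - <<'E'
from workcell import robot
import cv2
s=robot.get_state();print({k:s[k] for k in('time','ee_pos','tcp_rot','force','finger_gap')})
for n in('scene','top','wrist'):
    i=robot.camera_info(n);print(n,i)
    cv2.imwrite(f'pics/{n}0.png',cv2.cvtColor(robot.camera(n),cv2.COLOR_RGB2BGR))
E
```

```text
pics
{'time': 0.0, 'ee_pos': array([153.43238327, 579.81699734, 403.71955543]), 'tcp_rot': array([[-9.66706105e-01,  2.55888457e-01, -6.35639028e-04],
       [ 2.55889178e-01,  9.66704675e-01, -1.67318332e-03],
       [ 1.86326924e-04, -1.78012968e-03, -9.99998398e-01]]), 'force': array([-0.43431951,  0.0033841 ,  0.05472659]), 'finger_gap': 92.4670521091845}
scene {'intrinsics': array([[425.70259447,   0.        , 255.78656239],
       [  0.        , 425.70259447, 197.39407194],
       [  0.        ,   0.        ,   1.        ]]), 'position': array([285.25988258, 567.42501486, 677.71127942]), 'attitude': array([[-0.90014803,  0.31467825, -0.30118288],
       [-0.43556172, -0.64324677,  0.62969801],
       [ 0.00441736,  0.69800515,  0.71607911]])}
top {'intrinsics': array([[494.16372138,   0.        , 260.29784155],
       [  0.        , 494.16372138, 194.21188912],
       [  0.        ,   0.        ,   1.        ]]), 'position': array([350.10932111,  32.1630227 , 990.80520378]), 'attitude': array([[ 0.03550121,  0.97538629, -0.2176264 ],
       [-0.99936584,  0.03524917, -0.0050414 ],
       [ 0.00275383,  0.21766736,  0.97601913]])}
wrist {'intrinsics': array([[299.02574514,   0.        , 249.973938  ],
       [  0.        , 299.02574514, 188.88269678],
       [  0.        ,   0.        ,   1.        ]]), 'position': array([ 75.50147783, 599.67601018, 383.53454935]), 'attitude': array([[ 0.25501549, -0.92589445, -0.27872311],
       [ 0.96693594,  0.2437702 ,  0.07490648],
       [-0.00141111, -0.28860971,  0.95744579]])}
```

View pics/scene0.png

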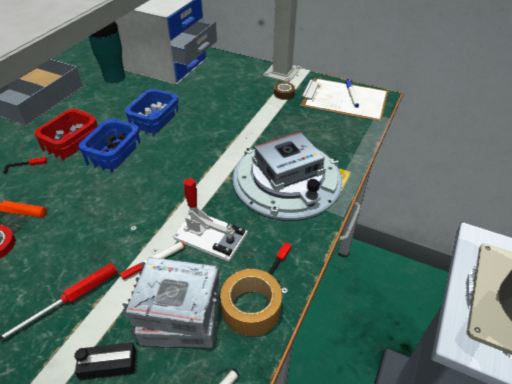

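View pics/top0.png

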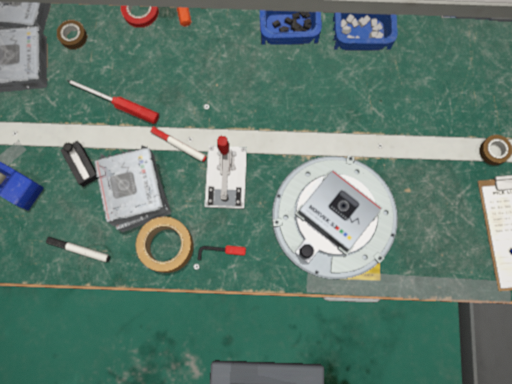

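View pics/wrist0.png

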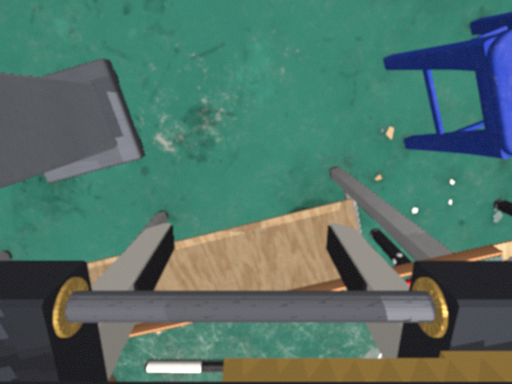

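The top view shows the fixture's outer disc around px (335,216) and the black knob at (307,251). The scene camera agrees on the layout. Next I'll zoom in and measure.

```bash
cat > h.py <<'E'
import numpy as np,cv2
from workcell import robot
def ray(info,px):
    K=np.array(info['intrinsics']);R=np.array(info['attitude']);p=np.array(info['position'])
    d=np.linalg.inv(K)@np.array([px[0],px[1],1.]);d=R@np.array([d[0],-d[1],-d[2]]);return p,d
def atz(info,px,z):
    p,d=ray(info,px);return p+d*(z-p[2])/d[2]
def proj(info,P):
    K=np.array(info['intrinsics']);R=np.array(info['attitude']);p=np.array(info['position'])
    P=np.atleast_2d(P);c=(P-p)@R;c=c*[1,-1,-1];u=c@K.T;return u[:,:2]/u[:,2:]
def pic(n,name):
    i=robot.camera_info(n);im=cv2.cvtColor(robot.camera(n),cv2.COLOR_RGB2BGR);cv2.imwrite(f'pics/{name}.png',im);return i,im
E
python3 - <<'E'
from h import *
t=cv2.imread('pics/top0.png');cv2.imwrite('pics/topz.png',cv2.resize(t[145:290,260:410],None,fx=4,fy=4,interpolation=cv2.INTER_CUBIC))
t=cv2.imread('pics/scene0.png');cv2.imwrite('pics/scenez.png',cv2.resize(t[120:230,220:360],None,fx=5,fy=5,interpolation=cv2.INTER_CUBIC))
i=robot.camera_info('top')
print(atz(i,(307,251),79),atz(i,(335,216),14))
E
```

```text
[449.32138211 -52.98564919  79.        ] [ 528.56310688 -114.16515863   14.        ]
```

View pics/topz.png

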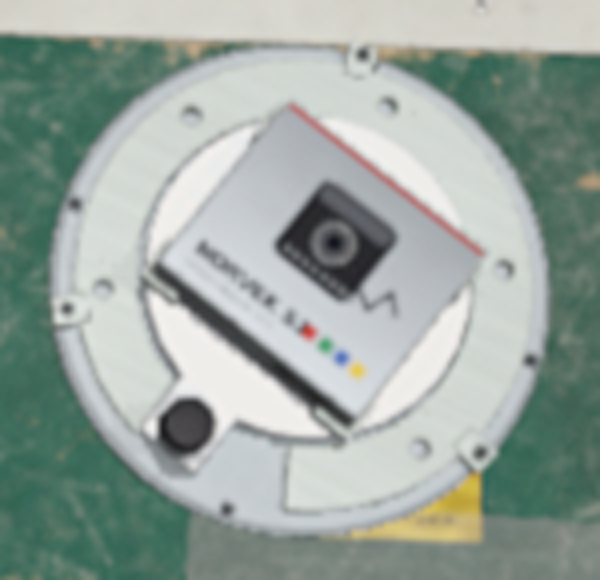

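View pics/scenez.png

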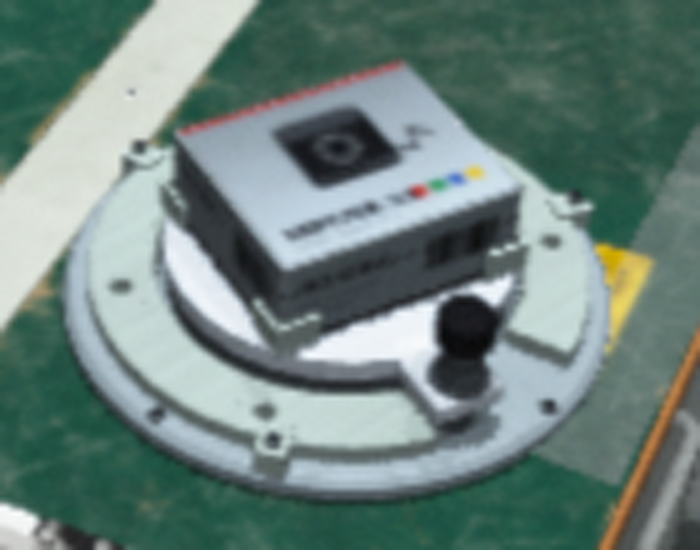

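Run:
```python
from h import *
from scipy.optimize import least_squares
i=robot.camera_info('top')
c=lambda p:((p[0]+.5)/4-.5+260,(p[1]+.5)/4-.5+145)
H=np.array([atz(i,c(p),24) for p in [(192,114),(389,105),(504,269),(420,449),(103,288)]])[:,:2]
f=least_squares(lambda q:np.hypot(*(H-q).T)-100,[530,-114]);C=f.x;print('axis',C,f.fun)
h2=least_squares(lambda q:np.hypot(*(H-q[:2]).T)-q[2],[530,-114,100]);print(h2.x)
K=atz(i,c((188,425)),79)[:2];print('knob',K,np.hypot(*(K-C)))
a=lambda P:np.arctan2(*(P-C)[::-1])
print('knob ang',a(K),'holes rel',[(a(h)-a(K))%(2*np.pi) for h in H])
# base ellipse
im=cv2.imread('pics/top0.png')
# overlay
im4=cv2.resize(im[145:290,260:410],None,fx=4,fy=4,interpolation=cv2.INTER_CUBIC)
th=np.linspace(0,2*np.pi,200)
for r,z,col in((126,14,(0,0,255)),(114,24,(255,0,0)),(100,24,(0,255,255))):
    P=np.c_[C[0]+r*np.cos(th),C[1]+r*np.sin(th),th*0+z]
    u=(proj(i,P)-[260,145]+.5)*4-.5
    cv2.polylines(im4,[u.astype(int)],True,col,1)
P=np.c_[K[0]+13*np.cos(th),K[1]+13*np.sin(th),th*0+79];cv2.polylines(im4,[((proj(i,P)-[260,145]+.5)*4-.5).astype(int)],True,(0,0,255),1)
cv2.imwrite('pics/ov.png',im4)
# scene
i2=robot.camera_info('scene');s=cv2.imread('pics/scene0.png')
d=lambda p:((p[0]+.5)/5-.5+220,(p[1]+.5)/5-.5+120)
H2=np.array([atz(i2,d(p),24) for p in [(120,286),(265,411),(551,241)]])[:,:2];print('scene holes',H2,H)
k2=proj(i2,[*K,79]);print('scene knob proj zoomed',(k2-[220,120]+.5)*5-.5, atz(i2,d((467,318)),72))
```

```text
axis [ 530.55519272 -113.89284171] [ 0.02607807  0.25575783 -0.18941702  0.28093305  0.06497855]
[ 530.51166515 -113.87225642  100.09723947]
knob [449.52689158 -52.29103772] 101.78589215634705
knob ang 2.4915634571136898 holes rel [np.float64(4.396229236775752), np.float64(3.3498552691216164), np.float64(2.3024888585691894), np.float64(1.2516414722144278), np.float64(5.448713091271383)]
scene holes [[ 613.03055389  -53.63026183]
 [ 522.4470114   -11.35748325]
 [ 448.55101737 -168.00752017]] [[ 612.84918159  -57.0341072 ]
 [ 621.18617677 -156.75589934]
 [ 538.6970013  -213.37079619]
 [ 447.88116639 -170.64908282]
 [ 521.9308073   -14.20021457]]
scene knob proj zoomed [[473.61733105 309.51434661]] [452.12710776 -53.57493002  72.        ]
```

View pics/ov.png

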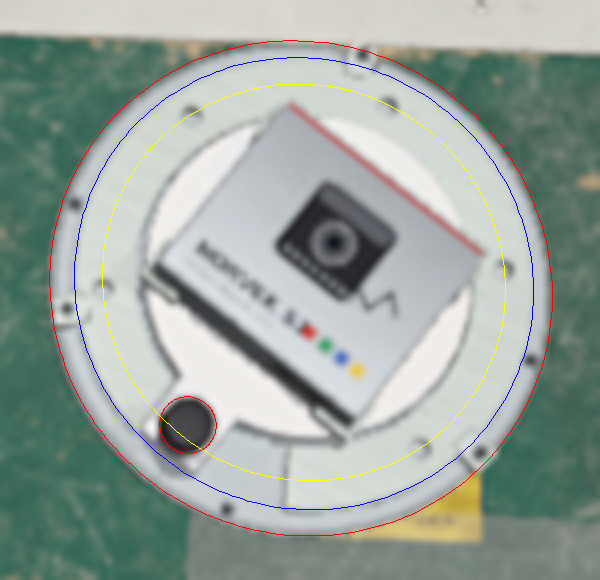

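The overlay agrees with the given sizes. All five holes fit a 100 mm circle about the axis at (530.5, -113.9). The next hole lies about 1.25 rad CCW of the knob, inside the stated range. I'll travel to hover over the knob.

Call:
{"fn": "move_arm", "kwargs": {"moves": [{"offset": [-28, -33.5, 0], "hand": 93}, {"offset": [-28, -33.5, 0]}, {"offset": [-28, -33.5, 0]}, {"offset": [-28, -33.5, 0]}, {"offset": [-28, -33.5, 0]}, {"offset": [-28, -33.5, 0]}, {"offset": [-28, -33.5, 0]}, {"offset": [-28, -33.5, 0]}]}}

```text
invalid input at $.moves[0]: expected keys dr, offset, hand
```

Call:
{"fn": "move_arm", "kwargs": {"moves": [{"offset": [-28, -33.5, 0]}, {"offset": [-28, -33.5, 0]}, {"offset": [-28, -33.5, 0]}, {"offset": [-28, -33.5, 0]}, {"offset": [-28, -33.5, 0]}, {"offset": [-28, -33.5, 0]}, {"offset": [-28, -33.5, 0]}, {"offset": [-28, -33.5, 0]}]}}

```text
invalid input at $.moves[0]: expected keys dr, offset, hand
```

Call:
{"fn": "move_arm", "kwargs": {"moves": [{"dr": [0, 0, 0.14], "offset": [0, 0, 30]}, {"dr": [0, 0, 0.14], "offset": [0, 0, 30]}, {"dr": [0, 0, 0.14], "offset": [0, 0, 20]}, {"dr": [0, 0, 0]}, {"dr": [0, 0, 0]}]}}

```text
invalid input at $.moves[0]: expected keys dr, offset, hand
```

Run:
```python
from h import *
s=robot.get_state();print({k:np.round(s[k],3) for k in('time','ee_pos','tcp_rot','force','finger_gap','joint_positions')})
i,im=pic('wrist','w1')
print(i['position'],i['attitude'],proj(i,[450.5,-53.3,79]))
```

```text
{'time': np.float64(0.15), 'ee_pos': array([153.472, 579.876, 403.938]), 'tcp_rot': array([[-0.967,  0.256, -0.   ],
       [ 0.256,  0.967, -0.001],
       [ 0.   , -0.001, -1.   ]]), 'force': array([ 0.29 , -0.046, -0.81 ]), 'finger_gap': np.float64(92.988), 'joint_positions': array([ 1.227,  0.131,  1.489,  0.   ,  1.523, -0.085])}
[ 75.5137784  599.71063183 383.66398862] [[ 0.2550153  -0.92587222 -0.27879712]
 [ 0.9669363   0.24383274  0.074698  ]
 [-0.00118094 -0.28862819  0.95744053]] [[-109.80242775  470.0744367 ]]
```

View pics/w1.png

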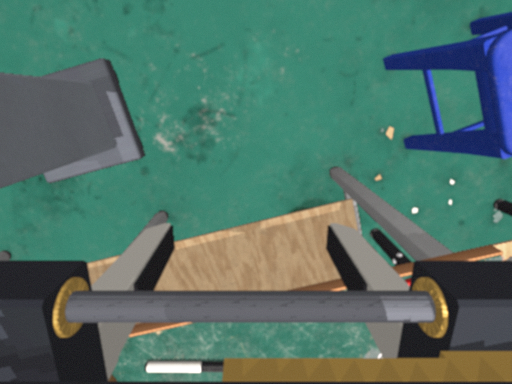

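The moves were refused whole because every row needs all three keys, so the arm hasn't moved. Resending with complete rows.

Call:
{"fn": "move_arm", "kwargs": {"moves": [{"dr": [0, 0, 0], "offset": [-28, -33.5, 0], "hand": 93}, {"dr": [0, 0, 0], "offset": [-28, -33.5, 0], "hand": 93}, {"dr": [0, 0, 0], "offset": [-28, -33.5, 0], "hand": 93}, {"dr": [0, 0, 0], "offset": [-28, -33.5, 0], "hand": 93}, {"dr": [0, 0, 0], "offset": [-28, -33.5, 0], "hand": 93}, {"dr": [0, 0, 0], "offset": [-28, -33.5, 0], "hand": 93}, {"dr": [0, 0, 0], "offset": [-28, -33.5, 0], "hand": 93}, {"dr": [0, 0, 0], "offset": [-28, -33.5, 0], "hand": 93}]}}

```text
time: 1.0
ee_pos: [301.7, 262.0, 404.7]
tcp_rot: [[-0.967, 0.255, 0.0], [0.255, 0.967, 0.0], [-0.0, 0.0, -1.0]]
force: [2.0, -0.2, -0.5]
finger_gap: 93.1
```

Call:
{"fn": "move_arm", "kwargs": {"moves": [{"dr": [0, 0, 0], "offset": [-28, -33.5, 0], "hand": 93}, {"dr": [0, 0, 0], "offset": [-28, -33.5, 0], "hand": 93}, {"dr": [0, 0, 0], "offset": [-28, -33.5, 0], "hand": 93}, {"dr": [0, 0, 0], "offset": [-28, -33.5, 0], "hand": 93}, {"dr": [0, 0, 0], "offset": [-28, -33.5, 0], "hand": 93}, {"dr": [0, 0, 0], "offset": [-28, -33.5, 0], "hand": 93}, {"dr": [0, 0, 0], "offset": [-28, -33.5, 0], "hand": 93}, {"dr": [0, 0, 0], "offset": [-28, -33.5, 0], "hand": 93}]}}

```text
time: 1.8
ee_pos: [449.8, -54.7, 404.8]
tcp_rot: [[-0.967, 0.256, 0.0], [0.256, 0.967, 0.0], [-0.0, 0.0, -1.0]]
force: [0.5, 1.0, -0.4]
finger_gap: 93.1
```

Call:
{"fn": "move_arm", "kwargs": {"moves": [{"dr": [0, 0, 0.14], "offset": [0, 0, 30], "hand": 93}, {"dr": [0, 0, 0.14], "offset": [0, 0, 30], "hand": 93}, {"dr": [0, 0, 0.14], "offset": [0, 0, 20], "hand": 93}, {"dr": [0, 0, 0], "offset": [0, 0, 0], "hand": 93}, {"dr": [0, 0, 0], "offset": [0, 0, 0], "hand": 93}]}}

```text
time: 2.3
ee_pos: [449.4, -52.7, 325.0]
tcp_rot: [[-0.781, 0.625, -0.001], [0.625, 0.781, 0.0], [0.0, -0.0, -1.0]]
force: [-0.3, -0.1, -0.2]
finger_gap: 93.3
```

Run:
```python
from h import *
s=robot.get_state();print({k:np.round(s[k],3) for k in('time','ee_pos','tcp_rot','force','finger_gap','joint_positions')})
i,im=pic('wrist','w2')
print(i['position'],i['attitude'],proj(i,[450.5,-53.3,79]))
```

```text
{'time': np.float64(2.3), 'ee_pos': array([449.401, -52.75 , 325.043]), 'tcp_rot': array([[-0.781,  0.625, -0.001],
       [ 0.625,  0.781,  0.   ],
       [ 0.   , -0.   , -1.   ]]), 'force': array([-0.257, -0.081, -0.162]), 'finger_gap': np.float64(93.265), 'joint_positions': array([-0.23 , -0.228,  1.981, -0.   ,  1.388, -1.126])}
[386.33691914  -3.27314463 304.79839933] [[ 6.23782815e-01 -7.48400213e-01 -2.25371075e-01]
 [ 7.81597622e-01  5.97434489e-01  1.79380012e-01]
 [ 3.96414086e-04 -2.88043665e-01  9.57617194e-01]] [[251.01382383 204.9375645 ]]
```

View pics/w2.png

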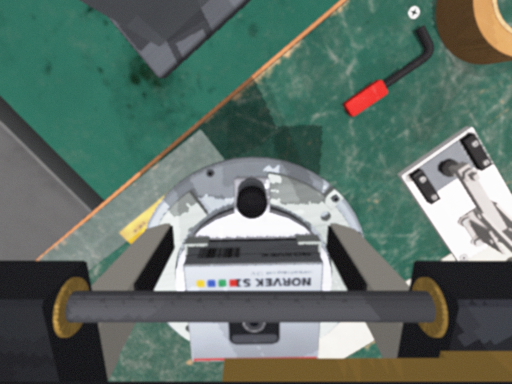

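The wrist view shows the knob at about px (251,197), against (251,205) predicted. Zooming in to refine.

Run:
```python
from h import *
i=robot.camera_info('wrist')
im=cv2.imread('pics/w2.png')
g=cv2.cvtColor(im,cv2.COLOR_BGR2GRAY)
z=cv2.resize(im[150:260,180:330],None,fx=5,fy=5,interpolation=cv2.INTER_CUBIC)
th=np.linspace(0,2*np.pi,100)
for zz,col,r in((79,(0,0,255),13),(59,(0,255,0),13)):
    P=np.c_[450.5+r*np.cos(th),-53.3+r*np.sin(th),th*0+zz];cv2.polylines(z,[((proj(i,P)-[180,150]+.5)*5-.5).astype(int)],True,col,1)
cv2.imwrite('pics/w2z.png',z)
m=(g[150:260,180:330]<45).astype(np.uint8)
n,l,st,c=cv2.connectedComponentsWithStats(m)
for k in range(1,n):
    if st[k,4]>100: print(st[k],c[k]+[180,150])
```

```text
[ 58  36  28  31 724] [251.38535912 200.9461326 ]
[ 19  98  18  10 111] [209.11711712 252.67567568]
[ 43  98  16   9 109] [230.39449541 252.30275229]
```

View pics/w2z.png

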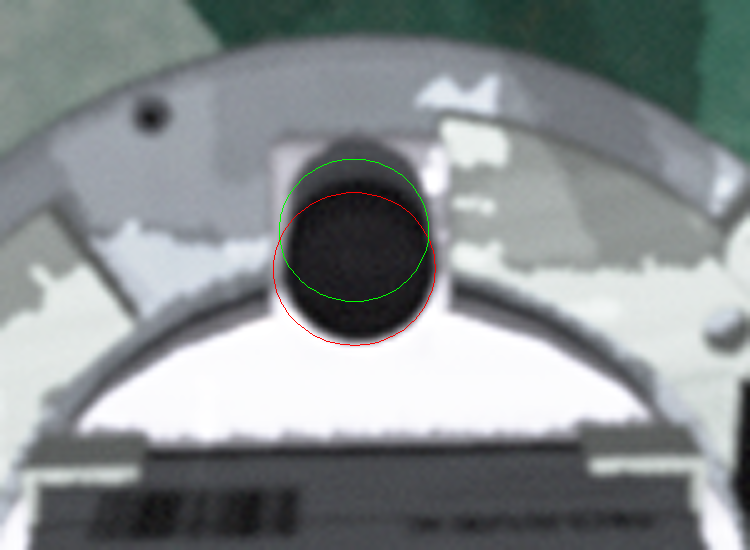

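Wrist and top cameras agree on the knob at about (450.5, -52.3) within 1 mm. The jaw direction is tangential within 0.02 rad. Descending with the jaws open, then a light close.

Call:
{"fn": "move_arm", "kwargs": {"moves": [{"dr": [0, 0, -0.01], "offset": [-0.5, 1, 30], "hand": 80}, {"dr": [0, 0, 0], "offset": [0, 0, 30], "hand": 60}, {"dr": [0, 0, 0], "offset": [0, 0, 18], "hand": 50}, {"dr": [0, 0, 0], "offset": [0, 0, 9.5], "hand": 40}, {"dr": [0, 0, 0], "offset": [0, 0, 0], "hand": 34}, {"dr": [0, 0, 0], "offset": [0, 0, 0], "hand": 32}, {"dr": [0, 0, 0], "offset": [0, 0, 0], "hand": 32}, {"dr": [0, 0, 0], "offset": [0, 0, 0], "hand": 32}], "squeeze": 4}}

```text
time: 3.15
ee_pos: [451.1, -52.4, 238.5]
tcp_rot: [[-0.785, 0.62, 0.002], [0.62, 0.785, -0.001], [-0.002, 0.001, -1.0]]
force: [-0.4, -0.7, 0.3]
finger_gap: 34.4
```

Run:
```python
from h import *
s=robot.get_state();print({k:np.round(s[k],3) for k in('time','ee_pos','tcp_rot','force','finger_gap')})
i,im=pic('wrist','w3')
```

```text
{'time': np.float64(3.15), 'ee_pos': array([451.079, -52.428, 238.541]), 'tcp_rot': array([[-0.785,  0.62 ,  0.002],
       [ 0.62 ,  0.785, -0.001],
       [-0.002,  0.001, -1.   ]]), 'force': array([-0.406, -0.667,  0.297]), 'finger_gap': np.float64(34.359)}
```

View pics/w3.png

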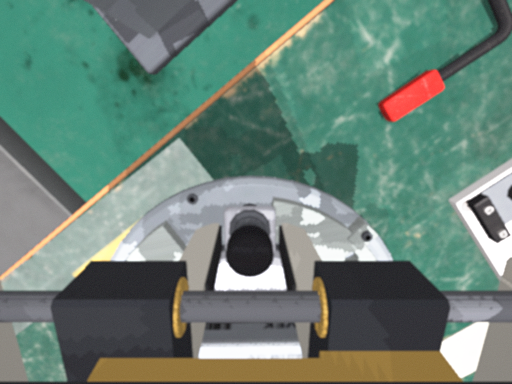

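The knob sits centred between the fingers at px (250,250), with the inner finger edges near 222 and 278. Closing lightly and watching the side force.

Call:
{"fn": "move_arm", "kwargs": {"moves": [{"dr": [0, 0, 0], "offset": [0, 0, 0], "hand": 28}, {"dr": [0, 0, 0], "offset": [0, 0, 0], "hand": 26}, {"dr": [0, 0, 0], "offset": [0, 0, 0], "hand": 24}, {"dr": [0, 0, 0], "offset": [0, 0, 0], "hand": 22}, {"dr": [0, 0, 0], "offset": [0, 0, 0], "hand": 22}], "squeeze": 4}}

```text
time: 3.7
ee_pos: [450.5, -52.3, 237.4]
tcp_rot: [[-0.785, 0.62, 0.0], [0.62, 0.785, -0.0], [-0.0, 0.0, -1.0]]
force: [0.5, 0.5, 1.4]
finger_gap: 25.9
```

Run:
```python
from h import *
i=robot.camera_info('wrist'); s=robot.get_state()
print(proj(i,[450.5,-52.3,79]),proj(i,[*(s['ee_pos'][:2]),79]),s['force'],s['finger_gap'],s['ee_pos'])
```

```text
[[250.99597385 259.71673307]] [[251.03034243 259.80123977]] [0.54267676 0.4683025  1.38619387] 25.93049200229006 [450.54986965 -52.31653173 237.38858082]
```

Gripped at gap 25.9 with almost no side load. Firming up the grip and drawing the pin 11 mm.

Call:
{"fn": "move_arm", "kwargs": {"moves": [{"dr": [0, 0, 0], "offset": [0, 0, 0], "hand": 15}, {"dr": [0, 0, 0], "offset": [0, 0, 0], "hand": 15}, {"dr": [0, 0, 0], "offset": [0, 0, -2.5], "hand": 15}, {"dr": [0, 0, 0], "offset": [0, 0, -2.5], "hand": 15}, {"dr": [0, 0, 0], "offset": [0, 0, -2.5], "hand": 15}, {"dr": [0, 0, 0], "offset": [0, 0, -2.5], "hand": 15}, {"dr": [0, 0, 0], "offset": [0, 0, -1], "hand": 15}, {"dr": [0, 0, 0], "offset": [0, 0, 0], "hand": 15}], "squeeze": 30}}

```text
time: 4.5
ee_pos: [450.2, -52.4, 247.5]
tcp_rot: [[-0.785, 0.62, -0.001], [0.62, 0.785, -0.0], [0.0, -0.001, -1.0]]
force: [5.3, -2.3, -9.8]
finger_gap: 25.3
```

Run:
```python
from h import *
i,im=pic('wrist','w4')
cv2.imwrite('pics/w4z.png',cv2.resize(im[170:300,160:340],None,fx=4,fy=4,interpolation=cv2.INTER_CUBIC))
s=robot.get_state();print(s['force'],s['torque'],s['finger_gap'],s['ee_pos'])
```

```text
[  4.90895737  -2.79453877 -10.44431505] [-0.44998297 -0.79025073  0.02466321] 25.30470611042922 [450.18912386 -52.40256483 247.51025353]
```

View pics/w4z.png

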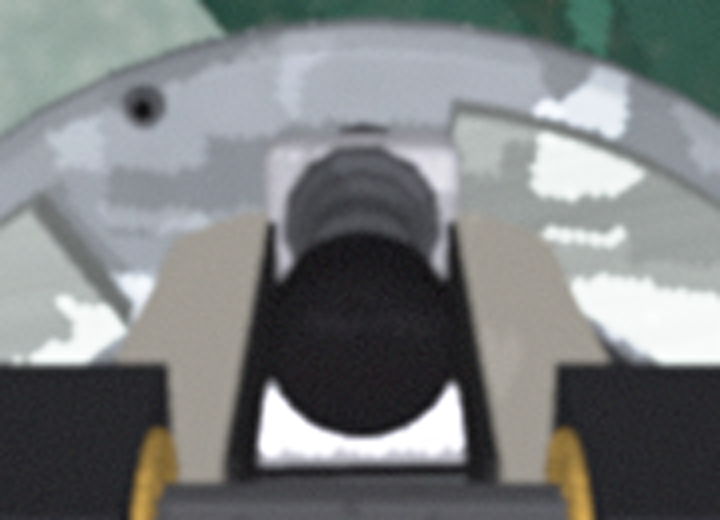

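The pin is up about 10 mm, and the −10.4 N vertical force matches the spring. There is a mild radial side force of 5.6 N. Starting the swing with a small inward correction.

Call:
{"fn": "move_arm", "kwargs": {"moves": [{"dr": [0, 0, -0.02], "offset": [-0.4, -2, 0], "hand": 15}, {"dr": [0, 0, -0.04], "offset": [-0.3, -4, 0], "hand": 15}, {"dr": [0, 0, -0.06], "offset": [-0.2, -6, 0], "hand": 15}, {"dr": [0, 0, -0.06], "offset": [-0.2, -6, 0], "hand": 15}, {"dr": [0, 0, -0.04], "offset": [-0.1, -4, 0], "hand": 15}, {"dr": [0, 0, 0], "offset": [0, 0, 0], "hand": 15}]}}

```text
time: 5.15
ee_pos: [438.8, -71.7, 247.6]
tcp_rot: [[-0.901, 0.433, -0.001], [0.433, 0.901, -0.0], [0.001, -0.001, -1.0]]
force: [3.7, -3.3, -10.2]
finger_gap: 25.0
```

```bash
cat > st.py <<'E'
from h import *
s=robot.get_state();C=np.array([530.5,-113.9]);v=s['ee_pos'][:2]-C
a=np.arctan2(v[1],v[0]);er=v/np.hypot(*v);et=np.array([-er[1],er[0]])
y=np.arctan2(s['tcp_rot'][1,0],s['tcp_rot'][0,0])
print('t',s['time'],'swing',round((a-2.486)%6.283,3),'r',round(np.hypot(*v),2),'z',round(s['ee_pos'][2],2),'xoff',round((y-a+3)%6.283-3,3),'F r,t,z',np.round([s['force'][:2]@er,s['force'][:2]@et,s['force'][2]],2),'gap',round(s['finger_gap'],2),'q6',round(s['joint_positions'][5],3))
print('er,et in tool',np.round(s['tcp_rot'].T@np.array([*er,0]),3),np.round(s['tcp_rot'].T@np.array([*et,0]),3))
E
python3 st.py
```

```text
t 5.15 swing 0.224 r 100.92 z 247.55 xoff -0.017 F r,t,z [ -4.75   1.41 -10.23] gap 25.03 q6 -1.4
er,et in tool [ 1.    -0.017  0.001] [-0.017 -1.     0.001]
```

Call:
{"fn": "move_arm", "kwargs": {"moves": [{"dr": [0, 0, -0.04], "offset": [-0.4, -4, 0], "hand": 15}, {"dr": [0, 0, -0.07], "offset": [-0.4, -7, 0], "hand": 15}, {"dr": [0, 0, -0.08], "offset": [-0.4, -8, 0], "hand": 15}, {"dr": [0, 0, -0.08], "offset": [-0.4, -8, 0], "hand": 15}, {"dr": [0, 0, -0.08], "offset": [-0.4, -8, 0], "hand": 15}, {"dr": [0, 0, -0.07], "offset": [-0.3, -7, 0], "hand": 15}, {"dr": [0, 0, -0.03], "offset": [-0.1, -3, 0], "hand": 15}, {"dr": [0, 0, 0], "offset": [0, 0, 0], "hand": 15}]}}

```text
time: 5.95
ee_pos: [429.9, -115.1, 247.6]
tcp_rot: [[-1.0, -0.0, -0.001], [-0.0, 1.0, 0.001], [0.001, 0.001, -1.0]]
force: [3.5, -0.8, -10.1]
finger_gap: 25.4
```

```bash
python3 st.py
```

```text
t 5.95 swing 0.667 r 100.61 z 247.63 xoff -0.011 F r,t,z [ -3.49   0.88 -10.14] gap 25.38 q6 -1.948
er,et in tool [ 1.    -0.011  0.001] [-0.011 -1.    -0.001]
```

Call:
{"fn": "move_arm", "kwargs": {"moves": [{"dr": [0, 0, -0.06], "offset": [-0.3, -6, 0], "hand": 15}, {"dr": [0, 0, -0.07], "offset": [-0.3, -7, 0], "hand": 15}, {"dr": [0, 0, -0.08], "offset": [-0.4, -8, 0], "hand": 15}, {"dr": [0, 0, -0.04], "offset": [-0.3, -7, 0], "hand": 15}, {"dr": [0, 0, 0], "offset": [-0.4, -6, 0], "hand": 15}, {"dr": [0, 0, 0], "offset": [-0.6, -5, 0], "hand": 15}, {"dr": [0, 0, 0], "offset": [-0.3, -2, 0], "hand": 15}, {"dr": [0, 0, 0], "offset": [0, 0, 0], "hand": 15}]}}

```text
time: 6.75
ee_pos: [438.9, -155.1, 248.0]
tcp_rot: [[-0.969, -0.248, -0.001], [-0.248, 0.969, 0.0], [0.001, 0.0, -1.0]]
force: [1.2, 0.4, -10.6]
finger_gap: 24.9
```

```bash
python3 st.py
python3 - <<'E'
from h import *
i,im=pic('top','t5');cv2.imwrite('pics/t5z.png',cv2.resize(im[145:290,260:410],None,fx=4,fy=4,interpolation=cv2.INTER_CUBIC))
i,im=pic('wrist','w5')
E
```

```text
t 6.75 swing 1.078 r 100.47 z 247.99 xoff -0.173 F r,t,z [ -1.29   0.12 -10.6 ] gap 24.94 q6 -2.271
er,et in tool [ 0.985 -0.172  0.001] [-0.172 -0.985 -0.   ]
```

View pics/t5z.png

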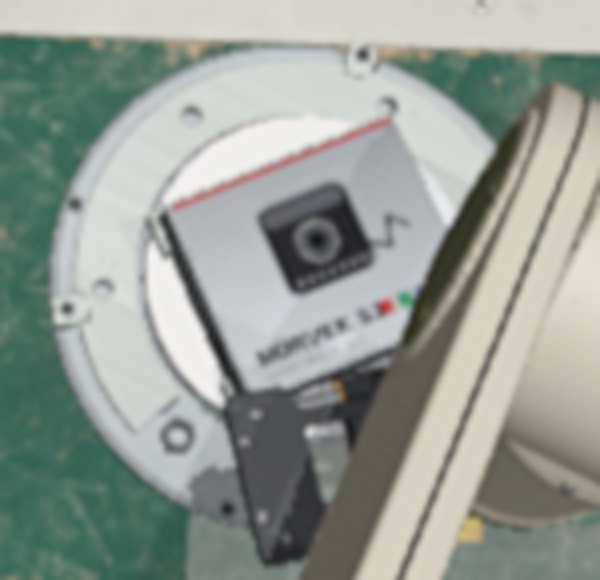

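View pics/w5.png

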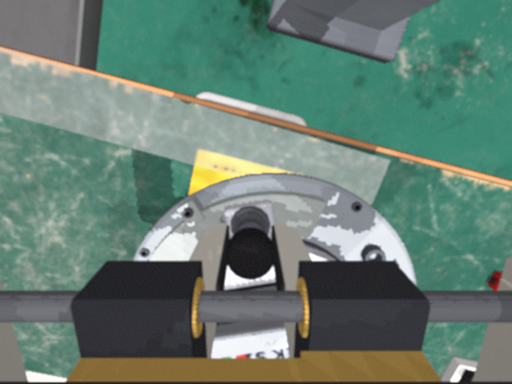

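The top view shows the plate swung round with the box still in its nest, and the load bush now exposed at zoomed px (178,436). I'll use the bush to get the hole angle without parallax.

Run:
```python
from h import *
i=robot.camera_info('top');C=np.array([530.55,-113.9])
c=lambda p:((p[0]+.5)/4-.5+260,(p[1]+.5)/4-.5+145)
B=atz(i,c((178,436)),24)[:2];Hn=np.array([447.88,-170.65])
a=lambda P:np.arctan2(*(P-C)[::-1])%6.2832
print(B,np.hypot(*(B-C)),a(B),a(Hn),a(Hn)-a(B))
w=robot.camera_info('wrist');im=cv2.imread('pics/w5.png')
p=proj(w,[*Hn,24])[0];print(p)
z=cv2.resize(im[170:300,120:400],None,fx=2.8,fy=2.8,interpolation=cv2.INTER_CUBIC)
cv2.circle(z,tuple(((p-[120,170])*2.8).astype(int)),8,(0,0,255),1);cv2.imwrite('pics/w5z.png',z)
```

```text
[449.98392335 -52.58654586] 101.24343122347575 2.4910676504007006 3.7431910351832762 1.2521233847825757
[227.13414613 220.46946534]
```

View pics/w5z.png

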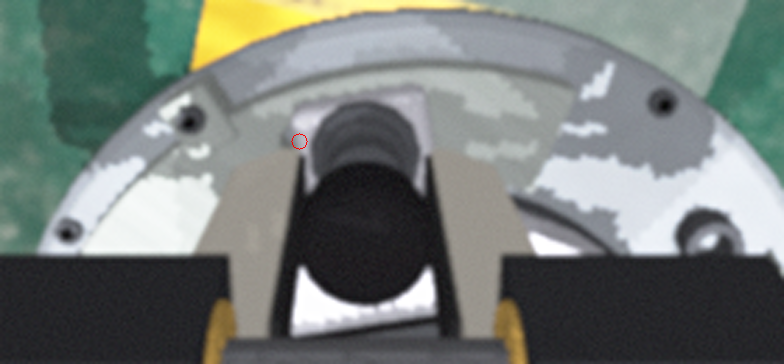

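The hole is at 1.252 rad from the bush, consistent with the first estimate. I'll move to about 1.19 rad with the pin up, then lower it gently onto the face.

Call:
{"fn": "move_arm", "kwargs": {"moves": [{"dr": [0, 0, 0], "offset": [-0.7, -3.9, 0], "hand": 15}, {"dr": [0, 0, 0], "offset": [-0.9, -3.9, 0], "hand": 15}, {"dr": [0, 0, 0], "offset": [-0.7, -2.9, 0], "hand": 15}, {"dr": [0, 0, 0], "offset": [0, 0, 1], "hand": 15}, {"dr": [0, 0, 0], "offset": [0, 0, 1], "hand": 15}, {"dr": [0, 0, 0], "offset": [0, 0, 0.6], "hand": 15}, {"dr": [0, 0, 0], "offset": [0, 0, 0], "hand": 15}]}}

```text
time: 7.55
ee_pos: [443.9, -164.9, 245.7]
tcp_rot: [[-0.969, -0.249, 0.0], [-0.249, 0.969, -0.0], [-0.0, -0.0, -1.0]]
force: [2.3, -1.0, -9.7]
finger_gap: 25.1
```

```bash
python3 st.py
```

```text
t 7.55 swing 1.188 r 100.53 z 245.71 xoff -0.281 F r,t,z [-1.48  2.   -9.72] gap 25.08 q6 -2.286
er,et in tool [ 0.961 -0.278 -0.   ] [-0.278 -0.961  0.   ]
```

Call:
{"fn": "move_arm", "kwargs": {"moves": [{"dr": [0, 0, 0], "offset": [0, 0, 0.6], "hand": 15}, {"dr": [0, 0, 0], "offset": [0, 0, 0.4], "hand": 15}, {"dr": [0, 0, 0], "offset": [0, 0, 0], "hand": 15}]}}

```text
time: 7.85
ee_pos: [444.0, -164.9, 245.0]
tcp_rot: [[-0.969, -0.249, 0.0], [-0.249, 0.969, -0.0], [-0.0, -0.0, -1.0]]
force: [1.2, 0.1, -6.0]
finger_gap: 25.5
```

Call:
{"fn": "move_arm", "kwargs": {"moves": [{"dr": [0, 0, 0], "offset": [0, 0, 0.4], "hand": 15}, {"dr": [0, 0, 0], "offset": [0, 0, 0], "hand": 15}]}}

```text
time: 8.05
ee_pos: [444.0, -164.9, 244.8]
tcp_rot: [[-0.969, -0.249, 0.001], [-0.249, 0.969, -0.0], [-0.0, -0.001, -1.0]]
force: [-0.7, 0.5, -1.7]
finger_gap: 25.3
```

The pin rests on the ring face: Fz fell from −9.7 to −1.7 N at about 7 mm lift. Opening to 30 mm, so the trailing finger only pushes sideways and the spring drops the pin.

Call:
{"fn": "move_arm", "kwargs": {"moves": [{"dr": [0, 0, 0], "offset": [0, 0, 0], "hand": 30}, {"dr": [0, 0, 0], "offset": [0, 0, 0], "hand": 30}, {"dr": [0, 0, 0], "offset": [0, 0, 0], "hand": 30}, {"dr": [0, 0, 0], "offset": [0, 0, 0], "hand": 30}], "squeeze": 10}}

```text
time: 8.45
ee_pos: [444.0, -164.9, 244.5]
tcp_rot: [[-0.969, -0.249, 0.001], [-0.249, 0.969, -0.0], [-0.0, -0.0, -1.0]]
force: [0.2, 0.2, 0.1]
finger_gap: 29.9
```

```bash
python3 st.py
```

```text
t 8.45 swing 1.188 r 100.45 z 244.53 xoff -0.282 F r,t,z [-0.3  -0.03  0.09] gap 29.85 q6 -2.286
er,et in tool [ 0.961 -0.278 -0.   ] [-0.278 -0.961  0.001]
```

Call:
{"fn": "move_arm", "kwargs": {"moves": [{"dr": [0, 0, 0], "offset": [-0.3, -1, 0], "hand": 30}, {"dr": [0, 0, 0], "offset": [-0.3, -1, 0], "hand": 30}, {"dr": [0, 0, 0], "offset": [-0.3, -1, 0], "hand": 30}, {"dr": [0, 0, 0], "offset": [-0.3, -1, 0], "hand": 30}, {"dr": [0, 0, 0], "offset": [-0.3, -1, 0], "hand": 30}]}}

```text
time: 8.95
ee_pos: [446.5, -169.4, 244.2]
tcp_rot: [[-0.969, -0.249, -0.0], [-0.249, 0.969, -0.0], [0.0, -0.0, -1.0]]
force: [0.5, 0.5, 0.3]
finger_gap: 29.8
```

```bash
python3 st.py
```

```text
t 8.95 swing 1.24 r 100.66 z 244.19 xoff -0.333 F r,t,z [-0.67 -0.12  0.28] gap 29.84 q6 -2.292
er,et in tool [ 0.945 -0.327  0.   ] [-0.327 -0.945  0.   ]
```

The tool moved 5 mm with almost no reaction, less than the 2–5 N expected. Checking with the camera before pushing further.

Run:
```python
from h import *
i,im=pic('wrist','w6')
cv2.imwrite('pics/w6z.png',cv2.resize(im[170:300,160:340],None,fx=4,fy=4,interpolation=cv2.INTER_CUBIC))
print(robot.get_state()['force'])
```

```text
[-0.44925634 -0.63078775  0.17202222]
```

View pics/w6z.png

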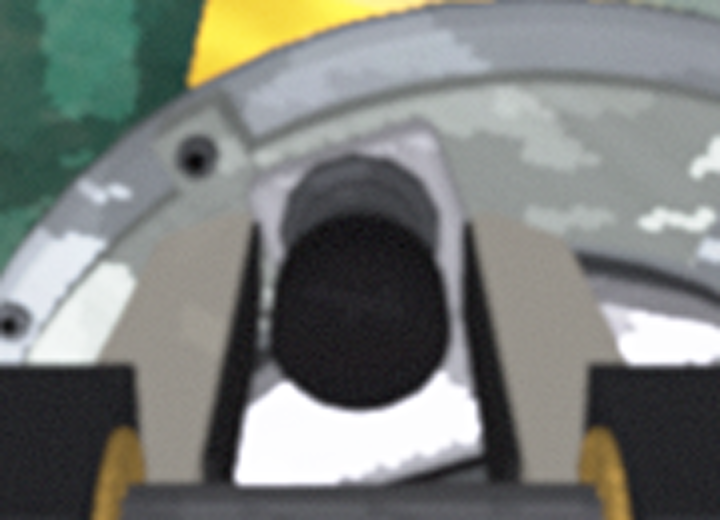

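The knob looks smaller and so lower, and sits centred between the pads, which suggests the pin has already dropped. Testing by pushing gently both ways for a hard stop.

Call:
{"fn": "move_arm", "kwargs": {"moves": [{"dr": [0, 0, 0], "offset": [-0.3, -0.95, 0], "hand": 30}, {"dr": [0, 0, 0], "offset": [-0.3, -0.95, 0], "hand": 30}, {"dr": [0, 0, 0], "offset": [0, 0, 0], "hand": 30}]}}

```text
time: 9.3
ee_pos: [447.7, -171.1, 244.3]
tcp_rot: [[-0.969, -0.248, 0.0], [-0.248, 0.969, -0.0], [-0.0, -0.0, -1.0]]
force: [-0.6, 0.1, -0.2]
finger_gap: 30.0
```

```bash
python3 st.py
```

```text
t 9.3 swing 1.26 r 100.67 z 244.33 xoff -0.353 F r,t,z [ 0.41 -0.39 -0.17] gap 30.04 q6 -2.294
er,et in tool [ 0.938 -0.346 -0.   ] [-0.346 -0.938  0.   ]
```

Call:
{"fn": "move_arm", "kwargs": {"moves": [{"dr": [0, 0, 0], "offset": [-0.2, -0.6, 0], "hand": 30}, {"dr": [0, 0, 0], "offset": [-0.2, -0.6, 0], "hand": 30}, {"dr": [0, 0, 0], "offset": [0, 0, 0], "hand": 30}]}}

```text
time: 9.6
ee_pos: [448.2, -172.0, 244.2]
tcp_rot: [[-0.969, -0.249, -0.0], [-0.249, 0.969, 0.0], [0.0, 0.0, -1.0]]
force: [-0.8, 0.6, -0.4]
finger_gap: 30.3
```

```bash
python3 st.py;  python3 - <<'E'
from h import *
i,im=pic('wrist','w7')
cv2.imwrite('pics/w7z.png',cv2.resize(im[170:300,160:340],None,fx=4,fy=4,interpolation=cv2.INTER_CUBIC))
i,im=pic('scene','s7')
cv2.imwrite('pics/s7z.png',cv2.resize(im[120:230,220:360],None,fx=5,fy=5,interpolation=cv2.INTER_CUBIC))
E
```

```text
t 9.6 swing 1.27 r 100.74 z 244.21 xoff -0.364 F r,t,z [ 0.31 -0.91 -0.38] gap 30.32 q6 -2.295
er,et in tool [ 0.935 -0.356  0.   ] [-0.356 -0.935 -0.   ]
```

View pics/w7z.png

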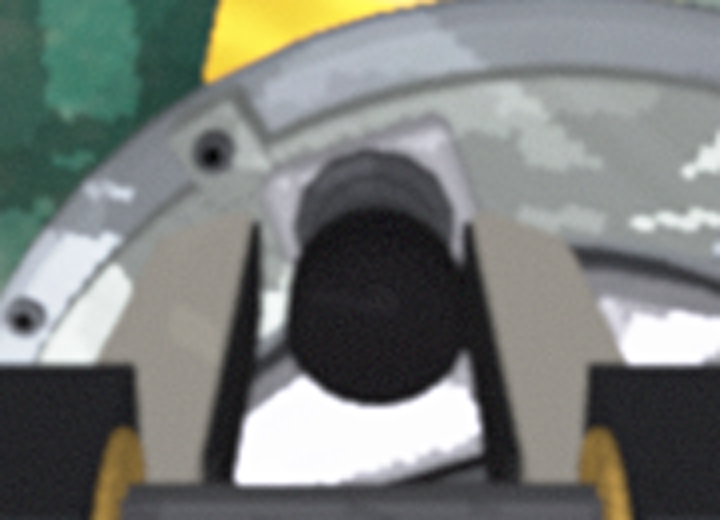

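View pics/s7z.png

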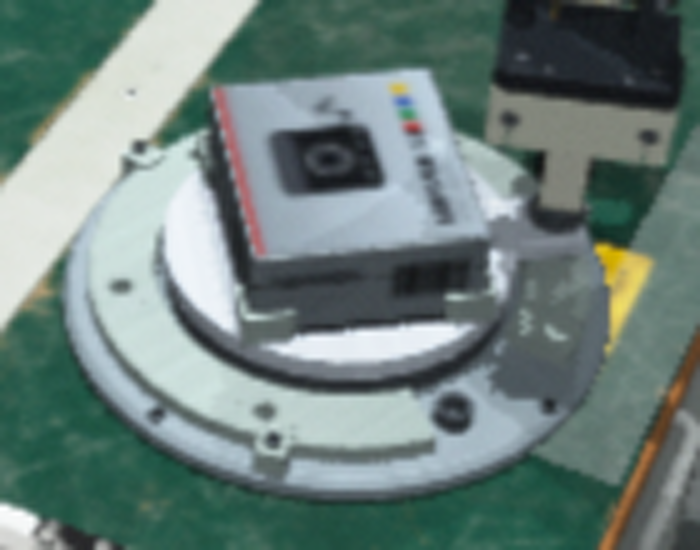

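Between w6 and w7 the knob stayed put while the tool moved about 3 mm, and the right finger now touches it. That puts the knob at about 1.25 rad, the hole's angle. Pushing about 1 mm more to test the lock.

Call:
{"fn": "move_arm", "kwargs": {"moves": [{"dr": [0, 0, 0], "offset": [-0.2, -0.6, 0], "hand": 30}, {"dr": [0, 0, 0], "offset": [-0.2, -0.6, 0], "hand": 30}, {"dr": [0, 0, 0], "offset": [0, 0, 0], "hand": 30}]}}

```text
time: 10.0
ee_pos: [449.0, -173.2, 244.2]
tcp_rot: [[-0.969, -0.249, 0.0], [-0.249, 0.969, -0.0], [-0.0, -0.0, -1.0]]
force: [-0.8, 0.8, 0.5]
finger_gap: 29.9
```

```bash
python3 st.py
```

```text
t 10.0 swing 1.284 r 100.81 z 244.23 xoff -0.377 F r,t,z [ 0.21 -1.15  0.54] gap 29.93 q6 -2.297
er,et in tool [ 0.93  -0.368  0.   ] [-0.368 -0.93   0.   ]
```

Call:
{"fn": "move_arm", "kwargs": {"moves": [{"dr": [0, 0, 0], "offset": [-0.2, -0.5, 0], "hand": 30}, {"dr": [0, 0, 0], "offset": [-0.2, -0.5, 0], "hand": 30}, {"dr": [0, 0, 0], "offset": [0, 0, 0], "hand": 30}]}}

```text
time: 10.3
ee_pos: [449.6, -173.9, 244.2]
tcp_rot: [[-0.969, -0.249, -0.0], [-0.249, 0.969, 0.001], [0.0, 0.001, -1.0]]
force: [-1.4, 2.4, 2.4]
finger_gap: 29.9
```

```bash
python3 st.py;  python3 - <<'E'
from h import *
i,im=pic('wrist','w8')
cv2.imwrite('pics/w8z.png',cv2.resize(im[170:300,160:340],None,fx=4,fy=4,interpolation=cv2.INTER_CUBIC))
E
```

```text
t 10.3 swing 1.293 r 100.73 z 244.22 xoff -0.386 F r,t,z [-0.3  -2.82  2.4 ] gap 29.89 q6 -2.298
er,et in tool [ 0.926 -0.377 -0.   ] [-0.377 -0.926 -0.001]
```

View pics/w8z.png

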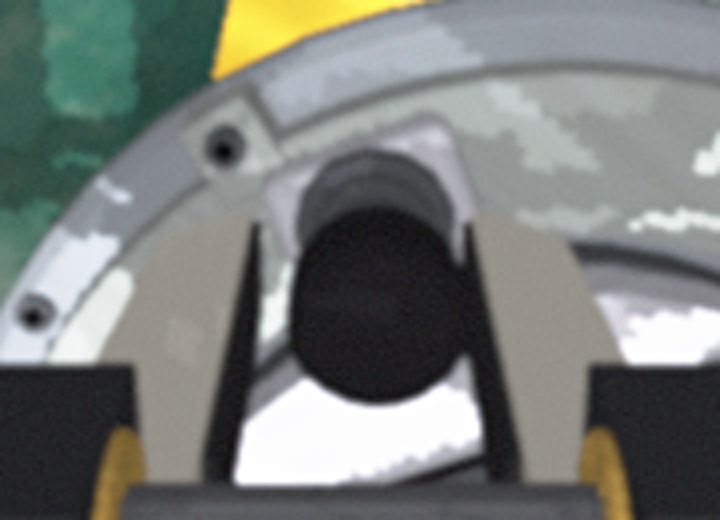

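The knob now moved along with the finger under −2.8 N tangential, with +2.4 N vertical. I need to know whether the pin is really home, so I'll overlay the lift = 0 and lift = 7 mm models on the view.

Run:
```python
from h import *
w=robot.camera_info('wrist')
im=cv2.imread('pics/w8.png');z=cv2.resize(im[170:300,160:340],None,fx=4,fy=4,interpolation=cv2.INTER_CUBIC)
th=np.linspace(0,2*np.pi,200);C=np.array([530.5,-113.9])
outs=[]
for lift,col in((0,(0,255,0)),(7,(0,0,255))):
    a=2.488+1.272;k=C+100*np.array([np.cos(a),np.sin(a)])
    for zz,r in((79+lift,13),(59+lift,13),(45,13.5)):
        P=np.c_[k[0]+r*np.cos(th),k[1]+r*np.sin(th),th*0+zz];u=proj(w,P);print(lift,zz,u.min(0),u.max(0),u.max(0)-u.min(0))
        cv2.polylines(z,[((u-[160,170]+.5)*4-.5).astype(int)],True,col,1)
cv2.imwrite('pics/w8o.png',z)
```

```text
0 79 [230.60069103 232.38788998] [278.57544025 275.30119993] [47.97474923 42.91330995]
0 59 [232.64340416 217.9686572 ] [275.54659748 257.02484426] [42.90319333 39.05618706]
0 45 [233.06579513 208.86173122] [274.55035061 247.0098035 ] [41.48455548 38.14807227]
7 86 [229.76677793 238.29498082] [279.81206333 282.73700814] [50.0452854  44.44202733]
7 66 [231.97944808 222.64758764] [276.53103029 262.97500264] [44.55158221 40.32741501]
7 45 [233.06579513 208.86173122] [274.55035061 247.0098035 ] [41.48455548 38.14807227]
```

View pics/w8o.png

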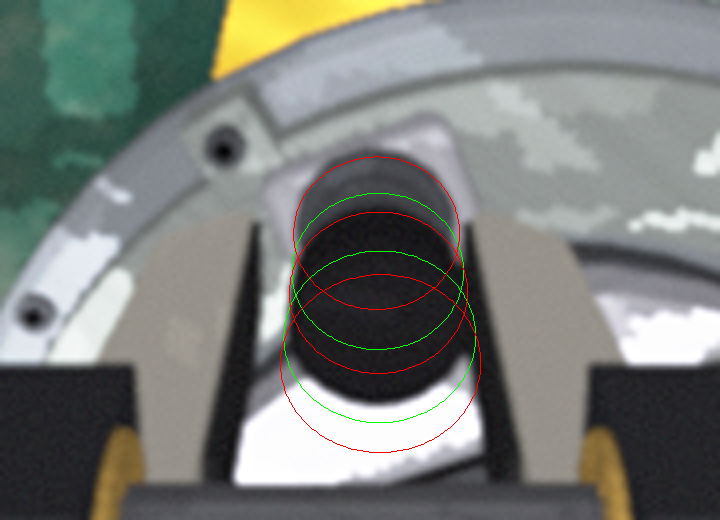

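Run:
```python
from h import *
w=robot.camera_info('wrist');s=robot.get_state()
R=s['tcp_rot'];Rc=R.T@w['attitude'];pc=R.T@(w['position']-s['ee_pos'])
th=np.linspace(0,2*np.pi,200)
def model(tcpz,yaw,tcpxy,k,lift):
    x=np.array([np.cos(yaw),np.sin(yaw),0]);z=np.array([0,0,-1.]);Rt=np.c_[x,np.cross(z,x),z]
    c=dict(intrinsics=w['intrinsics'],attitude=Rt@Rc,position=np.array([*tcpxy,tcpz])+Rt@pc)
    u=proj(c,np.c_[k[0]+13*np.cos(th),k[1]+13*np.sin(th),th*0+79+lift]);return u.min(0).round(1),u.max(0).round(1)
def obs(f):
    im=cv2.imread(f);g=cv2.cvtColor(im,cv2.COLOR_BGR2GRAY).astype(float)
    col=g[200:300,246:254].mean(1)  # near centre column
    d=np.diff(col);j=d[30:].argmax()+30;return j+200.5,d[j]
k0=(450.4,-52.4)
print('w3 home',model(238.5,np.arctan2(.62,-.785),(451.1,-52.4),k0,0),obs('pics/w3.png'))
print('w4 up10',model(247.5,np.arctan2(.62,-.785),(450.2,-52.4),k0,10),obs('pics/w4.png'))
C=np.array([530.5,-113.9]);a=2.488+1.252;k=C+100*np.array([np.cos(a),np.sin(a)])
for f in('w8','w7','w6'):
  print(f,obs(f'pics/{f}.png'))
for l in(0,7):print(l,model(244.2,np.arctan2(-.249,-.969),(449.6,-173.9),k,l),model(244.2,np.arctan2(-.249,-.969),(448.2,-172),k,l),model(244.2,np.arctan2(-.249,-.969),(446.5,-169.4),k,l))
```

```text
w3 home (array([225.3, 236.2]), array([275. , 280.4])) (np.float64(275.5), np.float64(118.5))
w4 up10 (array([226.3, 238.3]), array([276.2, 282.7])) (np.float64(278.5), np.float64(101.25))
w8 (np.float64(270.5), np.float64(89.375))
w7 (np.float64(270.5), np.float64(92.25))
w6 (np.float64(272.5), np.float64(99.625))
0 (array([234.3, 231.1]), array([282.4, 274.1])) (array([230.3, 232.6]), array([278.3, 275.5])) (array([224.9, 234.4]), array([272.8, 277.1]))
7 (array([233.6, 237. ]), array([283.8, 281.5])) (array([229.4, 238.6]), array([279.5, 283. ])) (array([223.8, 240.3]), array([273.8, 284.6]))
```

The model says the pin was home in w6, w7 and w8. Measured-minus-model bias is −4 to −5 px, the same as for known heights, whereas a 7 mm lift would give about −12 px. The knob only took up its 2 mm clearance in the hole. One small extra push should show a firm stop.

Call:
{"fn": "move_arm", "kwargs": {"moves": [{"dr": [0, 0, 0], "offset": [-0.2, -0.4, 0], "hand": 30}, {"dr": [0, 0, 0], "offset": [-0.2, -0.4, 0], "hand": 30}, {"dr": [0, 0, 0], "offset": [0, 0, 0], "hand": 30}]}}

```text
time: 10.65
ee_pos: [450.1, -174.3, 244.2]
tcp_rot: [[-0.969, -0.249, -0.001], [-0.249, 0.969, 0.001], [0.0, 0.001, -1.0]]
force: [-1.9, 5.4, 4.6]
finger_gap: 30.3
```

```bash
python3 st.py
```

```text
t 10.65 swing 1.299 r 100.54 z 244.21 xoff -0.393 F r,t,z [-1.69 -5.49  4.61] gap 30.3 q6 -2.298
er,et in tool [ 0.924 -0.383 -0.   ] [-0.383 -0.924 -0.001]
```

The stop is firm: −5.5 N and the plate no longer follows. Backing off to centre and checking knob height and the opposite stop.

Call:
{"fn": "move_arm", "kwargs": {"moves": [{"dr": [0, 0, 0], "offset": [0.4, 1, 0], "hand": 30}, {"dr": [0, 0, 0], "offset": [0.6, 1.5, 0], "hand": 30}, {"dr": [0, 0, 0], "offset": [0.3, 0.5, 0], "hand": 30}, {"dr": [0, 0, 0], "offset": [0, 0, 0], "hand": 30}]}}

```text
time: 11.05
ee_pos: [448.1, -172.2, 244.3]
tcp_rot: [[-0.969, -0.249, 0.0], [-0.249, 0.969, -0.001], [-0.0, -0.001, -1.0]]
force: [0.6, -0.3, -0.0]
finger_gap: 30.1
```

```bash
python3 st.py
python3 - <<'E'
from h import *
i,im=pic('wrist','w9')
cv2.imwrite('pics/w9z.png',cv2.resize(im[170:300,160:340],None,fx=4,fy=4,interpolation=cv2.INTER_CUBIC))
th=np.linspace(0,2*np.pi,200)
g=cv2.cvtColor(im,cv2.COLOR_BGR2GRAY).astype(float);col=g[200:300,246:254].mean(1);d=np.diff(col);print('obs',d[30:].argmax()+230.5)
C=np.array([530.5,-113.9])
for a in(1.25,1.265):
  k=C+100*np.array([np.cos(a+2.488),np.sin(a+2.488)])
  for l in(0,1.5,7):
    u=proj(i,np.c_[k[0]+13*np.cos(th),k[1]+13*np.sin(th),th*0+79+l]);print(a,l,u.min(0),u.max(0))
E
```

```text
t 11.05 swing 1.272 r 100.95 z 244.27 xoff -0.365 F r,t,z [-0.29  0.58 -0.04] gap 30.11 q6 -2.295
er,et in tool [ 0.934 -0.357  0.   ] [-0.357 -0.934  0.001]
obs 272.5
1.25 0 [231.21496571 232.6636017 ] [279.15917485 275.53247124]
1.25 1.5 [231.04481974 233.88908364] [279.41758952 277.07622936]
1.25 7 [230.39406032 238.5809704 ] [280.40598945 282.97488308]
1.265 0 [228.63854042 233.55441543] [276.53595232 276.34417115]
1.265 1.5 [228.44555768 234.78686377] [276.7706903  277.89359714]
1.265 7 [227.70748373 239.50522437] [277.66849423 283.81368185]
```

View pics/w9z.png

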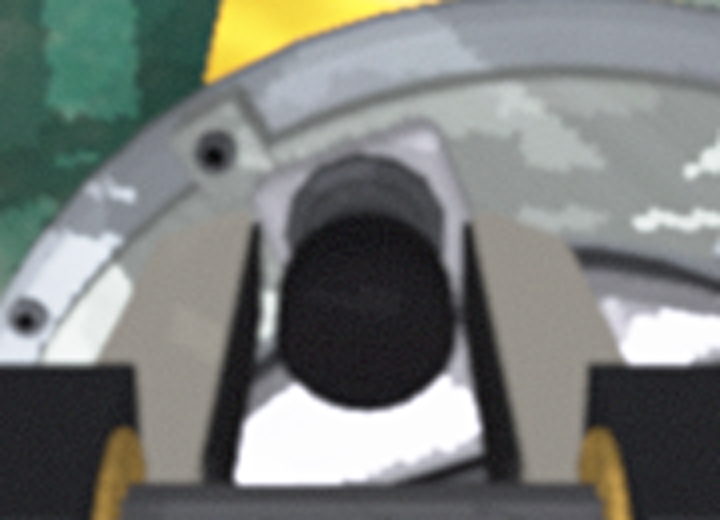

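Call:
{"fn": "move_arm", "kwargs": {"moves": [{"dr": [0, 0, 0], "offset": [0.4, 0.9, 0], "hand": 30}, {"dr": [0, 0, 0], "offset": [0.4, 0.9, 0], "hand": 30}, {"dr": [0, 0, 0], "offset": [0.3, 0.9, 0], "hand": 30}, {"dr": [0, 0, 0], "offset": [0.3, 0.9, 0], "hand": 30}, {"dr": [0, 0, 0], "offset": [0, 0, 0], "hand": 30}]}}

```text
time: 11.6
ee_pos: [445.8, -168.9, 244.3]
tcp_rot: [[-0.969, -0.249, 0.0], [-0.249, 0.969, -0.0], [0.0, -0.0, -1.0]]
force: [0.1, -0.4, -0.2]
finger_gap: 29.9
```

```bash
python3 st.py
```

```text
t 11.6 swing 1.232 r 100.97 z 244.28 xoff -0.325 F r,t,z [ 0.14  0.33 -0.23] gap 29.88 q6 -2.292
er,et in tool [ 0.948 -0.32   0.   ] [-0.32  -0.948  0.   ]
```

Call:
{"fn": "move_arm", "kwargs": {"moves": [{"dr": [0, 0, 0], "offset": [0.2, 0.5, 0], "hand": 30}, {"dr": [0, 0, 0], "offset": [0.2, 0.5, 0], "hand": 30}, {"dr": [0, 0, 0], "offset": [0, 0, 0], "hand": 30}]}}

```text
time: 11.9
ee_pos: [445.2, -168.1, 244.3]
tcp_rot: [[-0.969, -0.249, -0.0], [-0.249, 0.969, -0.0], [0.0, -0.0, -1.0]]
force: [0.5, -1.2, -0.6]
finger_gap: 30.2
```

```bash
python3 st.py
```

```text
t 11.9 swing 1.222 r 101.02 z 244.26 xoff -0.315 F r,t,z [ 0.2   1.27 -0.56] gap 30.17 q6 -2.291
er,et in tool [ 0.951 -0.31   0.   ] [-0.31  -0.951  0.   ]
```

Call:
{"fn": "move_arm", "kwargs": {"moves": [{"dr": [0, 0, 0], "offset": [0.2, 0.6, 0], "hand": 30}, {"dr": [0, 0, 0], "offset": [0.2, 0.6, 0], "hand": 30}, {"dr": [0, 0, 0], "offset": [0, 0, 0], "hand": 30}]}}

```text
time: 12.2
ee_pos: [444.7, -167.3, 244.4]
tcp_rot: [[-0.969, -0.249, 0.001], [-0.249, 0.969, -0.001], [-0.0, -0.001, -1.0]]
force: [2.1, -5.2, -1.9]
finger_gap: 30.1
```

```bash
python3 st.py
python3 - <<'E'
from h import *
i,im=pic('wrist','w10')
cv2.imwrite('pics/w10z.png',cv2.resize(im[170:300,160:340],None,fx=4,fy=4,interpolation=cv2.INTER_CUBIC))
E
```

```text
t 12.2 swing 1.212 r 101.04 z 244.39 xoff -0.305 F r,t,z [ 0.94  5.58 -1.91] gap 30.06 q6 -2.289
er,et in tool [ 0.954 -0.301 -0.   ] [-0.301 -0.954  0.001]
```

View pics/w10z.png

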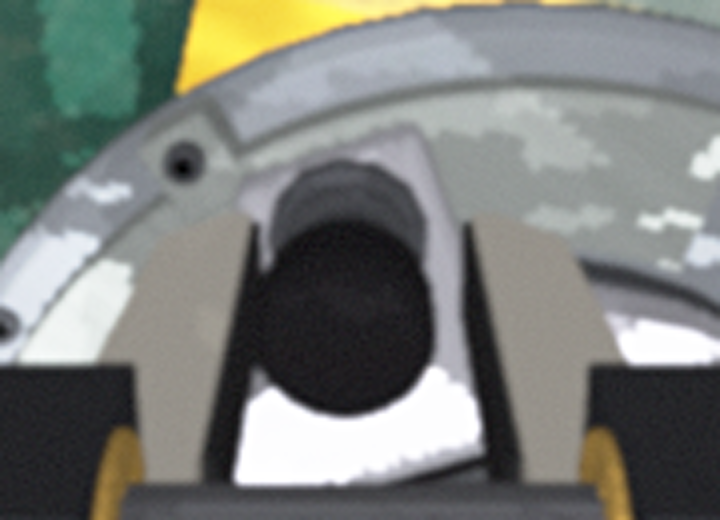

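Locked both ways: ±5.5 N stops with about 2 mm of play once finger clearance and compliance are deducted, as expected for an 8 mm pin in a 10 mm hole. Centring, opening and retreating.

Call:
{"fn": "move_arm", "kwargs": {"moves": [{"dr": [0, 0, 0], "offset": [-0.6, -1.5, 0], "hand": 30}, {"dr": [0, 0, 0], "offset": [-0.7, -2, 0], "hand": 34}, {"dr": [0, 0, 0], "offset": [-0.2, -0.6, 0], "hand": 45}, {"dr": [0, 0, 0], "offset": [0, 0, 0], "hand": 60}, {"dr": [0, 0, 0], "offset": [0, 0, -10], "hand": 60}, {"dr": [0, 0, 0], "offset": [0, 0, -25], "hand": 60}, {"dr": [0, 0, 0], "offset": [0, 0, -40], "hand": 60}, {"dr": [0, 0, 0], "offset": [0, 0, -25], "hand": 60}]}}

```text
time: 13.05
ee_pos: [447.3, -170.6, 347.6]
tcp_rot: [[-0.969, -0.249, 0.002], [-0.249, 0.969, -0.001], [-0.002, -0.002, -1.0]]
force: [1.8, -0.2, 0.9]
finger_gap: 60.3
```

Call:
{"fn": "move_arm", "kwargs": {"moves": [{"dr": [0, 0, 0.1], "offset": [0, 10, -30], "hand": 60}, {"dr": [0, 0, 0.14], "offset": [0, 40, -10], "hand": 60}, {"dr": [0, 0, 0.14], "offset": [0, 45, 0], "hand": 60}, {"dr": [0, 0, 0.14], "offset": [0, 45, 0], "hand": 60}, {"dr": [0, 0, 0.14], "offset": [0, 45, 0], "hand": 60}, {"dr": [0, 0, 0], "offset": [0, 30, 0], "hand": 60}, {"dr": [0, 0, 0], "offset": [0, 0, 0], "hand": 60}]}}

```text
time: 13.75
ee_pos: [464.9, 32.3, 385.2]
tcp_rot: [[-0.932, 0.364, 0.001], [0.364, 0.932, 0.001], [-0.001, 0.001, -1.0]]
force: [-0.4, -0.6, 0.2]
finger_gap: 59.9
```

Run:
```python
from h import *
s=robot.get_state();print(s['time'],s['ee_pos'],s['force'])
i,im=pic('top','t11');cv2.imwrite('pics/t11z.png',cv2.resize(im[145:290,260:410],None,fx=4,fy=4,interpolation=cv2.INTER_CUBIC))
i,im=pic('scene','s11');cv2.imwrite('pics/s11z.png',cv2.resize(im[120:230,220:360],None,fx=5,fy=5,interpolation=cv2.INTER_CUBIC))
```

```text
13.75 [464.91820434  32.29946435 385.17273543] [-0.43831864 -0.59231802  0.15091397]
```

View pics/t11z.png

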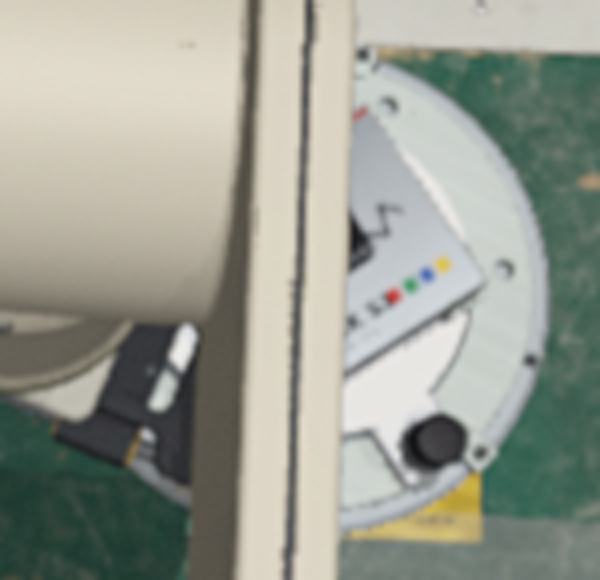

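View pics/s11z.png

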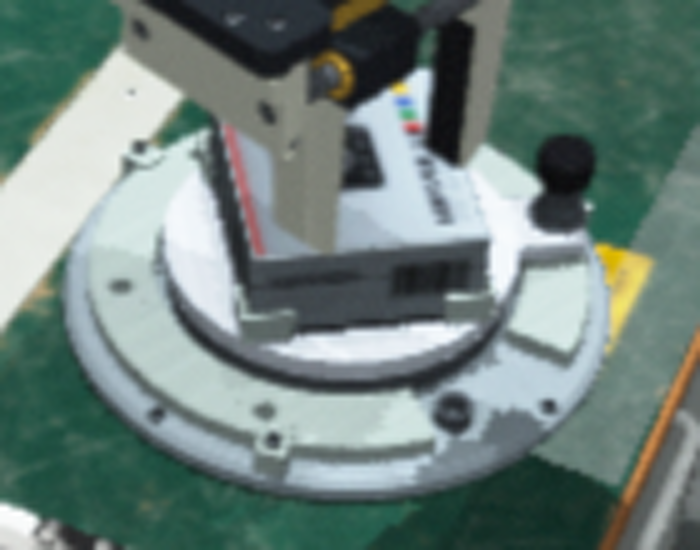

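Both cameras show the fixture indexed and the box in its nest. The knob is at zoomed px (440,441) in top and (566,165) in scene. I'll triangulate its height against the initial, known-home pictures.

Run:
```python
from h import *
it,is_=robot.camera_info('top'),robot.camera_info('scene')
def blob(f,c,r=11,thr=62):
    g=cv2.cvtColor(cv2.imread(f),cv2.COLOR_BGR2GRAY);x0,y0=int(c[0])-r,int(c[1])-r
    p=cv2.resize(g[y0:y0+2*r,x0:x0+2*r],None,fx=4,fy=4,interpolation=cv2.INTER_CUBIC)
    n,l,st,ct=cv2.connectedComponentsWithStats((p<thr).astype(np.uint8));k=1+st[1:,4].argmax()
    return (ct[k]+.5)/4-.5+[x0,y0],st[k]
def tri(a,b):
    p1,d1=ray(it,a);p2,d2=ray(is_,b);A=np.c_[d1,-d2];t=np.linalg.lstsq(A,p2-p1,rcond=None)[0]
    q1,q2=p1+t[0]*d1,p2+t[1]*d2;return (q1+q2)/2,np.linalg.norm(q1-q2)
for tf,tc,sf,sc in(('top0',(307,251),'scene0',(313,184.5)),('t11',(369.5,254.8),'s11',(333,153))):
    for thr in(50,62):
        a,sa=blob(f'pics/{tf}.png',tc,thr=thr);b,sb=blob(f'pics/{sf}.png',sc,r=9,thr=thr);print(a.round(1),sa,b.round(1),sb,tri(a,b))
```

```text
[302.7 254. ] [ 18  36  36  35 305] [312.8 185.8] [  15   18   49   54 2032] (array([446.72097615, -45.24730534,  73.0932388 ]), np.float64(5.319596001156179))
[305.4 251.5] [ 17  22  49  51 892] [312.9 185.8] [  14   18   52   54 2146] (array([450.188804  , -50.99170107,  67.41688234]), np.float64(1.4680583188306946))
[365.9 255.6] [ 14  26  56  50 779] [332.5 153.7] [  12   12   49   60 2248] (array([ 446.3139717 , -163.29276688,   70.20332624]), np.float64(1.1448327220259413))
[368.  255.2] [  14   25   57   52 1685] [332.6 153.6] [  11   11   51   61 2469] (array([ 447.42787676, -168.02784356,   66.63322989]), np.float64(0.8682505596979537))
```

Knob height is 66.6 mm now against 67.4 mm when known to be home, so the pin is down; on the ring face it would read about 7 mm higher. The arm is clear, with its fingertips about 200 mm up. Handing in.

```bash
python3 -c "
from workcell import robot
s=robot.get_state();print(s['time'],s['force'])
print(robot.hand_in())"
```

```text
13.85 [0.35864283 0.6496327  0.70918531]
the job is handed in; nothing more can be done
None
```

The fixture is indexed and locked in the next hole, at about 1.25 rad from the load bush, and the job was handed in at 13.9 s. No verdict is reported.

I drew the pin about 10 mm at the load station and swung the plate counter-clockwise to about 1.19 rad with the pin up. I then lowered the pin gently onto the ring face, opened the fingers to 30 mm, and nudged the knob until the spring dropped it in.

**Last checks**
- **Lock:** pushing the knob met firm stops at about 5.5 N in both directions. About 2 mm of play was left, roughly right for an 8 mm pin in a 10 mm hole.
- **Pin height:** the knob triangulated at 66.6 mm, against 67.4 mm in the opening pictures when it was home. The wrist views also agree with lift 0; a 7 mm lift does not fit. These measurements are good to about 1–2 mm, so they rule out a pin resting on the face but do not prove the 1.5 mm limit on their own.
- **Box and arm:** in the last views the box looks seated, though the arm hides part of it. The arm finished clear, with its fingertips about 200 mm up and about 1 N of residual force reading. I did not re-measure the bystanders, but the arm stayed well above them.

**What disagreed**
- My first call, three moves sent together, was refused for missing keys, and nothing moved.
- I felt no clear force step when the pin dropped, so the drop was confirmed afterwards by the camera and the push test.
- The last counter-clockwise test push also showed 4.6 N vertically. I took it as finger friction, and it vanished when I backed off.

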